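Heft the fly boxes and pack the heavy one at the bottom

TASK

One of the two closed aluminium fly boxes on the turntable is full of tungsten nymphs and the other of feather-light dry flies: lift one well clear and hold it still for a second to feel which it is. Then pack the wooden crate heaviest first: set the heavy box down flat on the crate's floor and let go of it, and afterwards set the light box flat and squarely on top of it without dropping either. Leave the smoky glass jar standing.

Things in the scene. Friction and masses are not known exactly. Their poses are not given: they have to be found in the camera images.
- green_box_mid (a point): Closed aluminium fly box with a green stripe along its lid: 95 long (its x) x 58 wide (its y) x 32 mm high (z), lying flat on the turntable, whose top is 30 mm above the work surface. The point is the box's centre, 16 mm above its underside. Grip it across the 58 mm width, at the middle of its length. It weighs either about 0.5 kg (0.45 to 0.6 kg, heavy) or about 0.14 kg (0.13 to 0.16 kg, light), which cannot be seen; its contents rattle by a millimetre or two.
- red_box_mid (a point): Closed aluminium fly box with a red stripe along its lid: same size, origin and axes as the green one, lying on the other side of the turntable. One of the two is heavy and the other light; the colour says nothing about which.
- crate: Open light-wood crate, fixed to the work surface, 210 (its x) x 180 (its y) x 46 mm high outside, walls and floor 6 mm thick, open at the top, empty at the start. Its origin is the centre of its underside, on the work surface; the inner floor is 6 mm above it.
- jar_mid (a point): Smoky grey glass jar with a dark cap, 52 mm across and 62 mm high, standing loose on the turntable between the ends of the two boxes. The point is its centre, 31 mm above its underside. The turntable itself is a round dark teak disc of 330 mm with a steel pin at its centre standing 12 mm proud, about 110 mm from the jar; it turns only stiffly. A cork grip section (60 mm high) and a brass nut stand on it opposite the jar.
Things that resemble listed ones, but are neither listed nor needed, are in the scene too. Leave any blue or purple look-alike of the part that bears green_box_mid alone.

How it is judged:
On the way, in this order (a step that is already met when the one before it is completed fails the run):
1. one of the fly boxes is held by the fingers, still, its centre at least 85 mm above the work surface (lifted about 40 mm or more), touching neither turntable nor crate (((distance of green_box_mid from where it was at the start of the episode above 0.04 m and height (world z) of green_box_mid above 0.085 m and contact force between green_box and turntable below 0.05 N and contact force between green_box and crate below 0.05 N and contact force between green_box and the fingers above 1 N and linear speed of green_box below 0.04 m/s) or (distance of red_box_mid from where it was at the start of the episode above 0.04 m and height (world z) of red_box_mid above 0.085 m and contact force between red_box and turntable below 0.05 N and contact force between red_box and crate below 0.05 N and contact force between red_box and the fingers above 1 N and linear speed of red_box below 0.04 m/s))), for 0.3 s.
2. the heavy fly box lies flat on the crate's floor, let go, with nothing on it (((horizontal distance between green_box_mid and crate below 0.085 m and z of green_box_mid in the frame of crate between 0.016 and 0.028 m and angle between green_box_mid's own z axis and vertical below 0.12 rad and contact force between green_box and crate above 3 N and contact force between green_box and the arm below 0.05 N and contact force between green_box and the fingers below 0.05 N and contact force between green_box and red_box below 0.05 N and linear speed of green_box below 0.03 m/s) or (horizontal distance between red_box_mid and crate below 0.085 m and z of red_box_mid in the frame of crate between 0.016 and 0.028 m and angle between red_box_mid's own z axis and vertical below 0.12 rad and contact force between red_box and crate above 3 N and contact force between red_box and the arm below 0.05 N and contact force between red_box and the fingers below 0.05 N and contact force between red_box and green_box below 0.05 N and linear speed of red_box below 0.03 m/s))), for 0.2 s.
At the end, for the whole second after the job is handed in: The heavy fly box lies flat on the crate's floor and the light one lies flat on top of it, their centres within 20 mm of each other seen from above and their long sides within 11 degrees of parallel, both at rest and let go (((horizontal distance between green_box_mid and crate below 0.085 m and z of green_box_mid in the frame of crate between 0.016 and 0.028 m and angle between each of green_box_mid, red_box_mid's own z axis and vertical below 0.12 rad and z of red_box_mid in the frame of crate between 0.047 and 0.061 m) or (horizontal distance between red_box_mid and crate below 0.085 m and z of red_box_mid in the frame of crate between 0.016 and 0.028 m and angle between each of red_box_mid, green_box_mid's own z axis and vertical below 0.12 rad and z of green_box_mid in the frame of crate between 0.047 and 0.061 m)) and horizontal distance between green_box_mid and red_box_mid below 0.02 m and angle between the x axis of green_box_mid and the x axis of red_box_mid, either way round below 0.2 rad and contact force between green_box and red_box between 0.6 and 3 N and linear speed of each of green_box, red_box below 0.03 m/s); the robot touches nothing.
It fails at once if a fly box is dropped: falls free of the fingers from more than about 20 mm (faster than 0.6 m/s) ((contact force between green_box and the fingers below 0.05 N and linear speed of green_box above 0.6 m/s) or (contact force between red_box and the fingers below 0.05 N and linear speed of red_box above 0.6 m/s)).
It fails at once if the glass jar is tipped over (more than 35 degrees) (angle between jar_mid's own z axis and vertical above 0.6 rad).
It also fails if it takes over 64 s, if anything falls off the work surface, if the arm or the gripper's body presses on something with over 40 N, if the wrist force passes 120 N, or if a joint passes its speed limit or range.

ROBOT

A 6-joint arm with a two-finger parallel gripper is mounted at the origin on the work surface. World frame = base frame: x ahead of the robot, y to its left, z up, the work surface at z = 0. Lengths are in m, angles in rad, forces in N, time in s.
With the tool pointing down it reaches from about 0.275 to 0.825 m from the base axis. Payload 4.9 kg.
Tool frame: the origin (TCP) lies midway between the tips of the shut fingers; the grasp point (between the pads) lies 19 mm behind it (grip_point_offset is the distance from the TCP to the grasp point, in m); z points along the fingers, x is the direction in which the jaws open and shut, and the axes are right-handed (so a half turn about z gives the same grasp; the last joint's range is limited). The gripper opens to 85 mm and grips with 20 to 120 N. Pads are 22 mm wide; open, the fingers measure 114 mm over their backs; the gripper's body (76 mm by 85 mm) begins 54 mm behind the grasp point. The pads swing forward as they close: fully open they stand 13 mm farther back than shut.
Start: joints at [1.182, 0.326, -0.193, 1.052, 0, 1.437], TCP at [0.139, 0.532, 0.231] pointing down, gripper open.
Joint ranges: [-2.65, 2.65], [-0.97, 1.79], [-1.3, 1.35], [-1.93, 2.1], [-1.47, 1.37], [-3.14, 3.14]. Speed limits (rad/s): [2.57, 2.57, 3.14, 3.14, 3.14, 3.14].

INTERFACE

Orientations are given as a rotation vector (axis times angle).
In Python, from cell import * gives the robot as it stands. Calls block until the motion is done:
- movep(position, orientation): joint-space move of the TCP to a pose.
- move_l(position, velocity=0.15, rot=None, until_force=None): straight line of the TCP; rot=None keeps the orientation; velocity is the mean speed in m/s. With until_force (N) it stops when the force on the tool has changed by that much, and returns True; else False.
- set_joints(angles): joint-space move.
- let_go() and grab(newtons=None): open the fingers fully, or close them until they stop; newtons is the grip in N (None keeps the last).
- sleep(seconds).
- ik(position, orientation): joint angles nearest the present ones, or None.
- get_state(): the state.
- grab_frame(name): name is "scene" or "top"; returns a dict with "img" (400x640x3 uint8, red, green, blue), "fx", "fy", "cx", "cy" (pixels), "cam_to_world" (4x4, takes a point from camera to world coordinates). Camera axes: x right, y down, z forward; pixel columns grow to the right and rows downward; lengths in m; the calibration is good to about 2 mm. A picture is of the moment at which its call begins. There is no depth.
A pose or a line that the arm cannot do raises MotionError and nothing moves.
- sign_off(): hands the job in, once; it reports no verdict.
Trained networks look in the newest picture that a camera, given by its name, has taken for a name from the list of things; names that differ only in an ending like _2 or _b are one class to them, and where a whole thing is asked for, a point or a joint stands for the part that bears it (a point fixed in the world has none). Each returns a list of dicts, best first, with "score" (0 to 1); they miss things now and then, are a little off and sometimes report something else, mostly with a low value. They report only what shows in the picture. A call takes as long as a camera call. They do not tell look-alikes from the thing itself.
- spot_in(camera, name): "centre" ([column, row] in pixels, amid what is visible of it).
- silhouettes(camera, name): "mask" (400x640 bool, what is visible of it) and "centre" ([column, row] in pixels, amid what is visible of it).
- tip_of(camera, name): "centre" ([column, row] in pixels: a listed point, or the origin of a listed thing).
The state is a dict: "clock": time; "q": joint angles; "joint_velocities": joint speeds; "tau": joint torques, N m; "position": TCP position; "eef_rot": TCP orientation; "contact_force": force on the tool from outside, world axes, zero at the start; "wrist_torque": the same for the moment, N m; "finger_gap": opening from 0.0 (shut) to 1.0 (fully open).
Only numpy, scipy, OpenCV 4.12 (cv2) and the standard library are available. Lean on these libraries where they do the work, as an engineer would, in place of code of your own. Each camera call takes 0.05 s, during which the arm holds its last target. There are 200 camera calls.

## Working session

There is one attempt and no reset: what is moved stays moved. The work goes in short steps, each a Python script; the robot and the scene stay as the last script left them, time stands still between calls to the robot, and variables do not carry over. Pictures are saved under pics/ and viewed, about 8 in all and at most 12, crops included, and the job is handed in when it is done.

```bash
mkdir -p pics
cat > h.py <<'E'
from cell import *
import numpy as np, cv2
def frame(n):
    return grab_frame(n)
def to_world(f,px,z):
    M=np.array(f["cam_to_world"]); d=np.array([(px[0]-f["cx"])/f["fx"],(px[1]-f["cy"])/f["fy"],1.])
    d=M[:3,:3]@d; o=M[:3,3]; return o+d*(z-o[2])/d[2]
def to_px(f,p):
    M=np.array(f["cam_to_world"]); c=M[:3,:3].T@(np.array(p)-M[:3,3])
    return [round(f["cx"]+f["fx"]*c[0]/c[2],1),round(f["cy"]+f["fy"]*c[1]/c[2],1)]
def save(img,n): cv2.imwrite("pics/"+n+".png",img[:,:,::-1])
E
python3 - <<'E'
from h import *
np.set_printoptions(precision=3,suppress=True)
for c in("top","scene"):
    f=frame(c); save(f["img"],c+"0"); print(c,np.array(f["cam_to_world"])[:3,3])
    for n,z in(("green_box_mid",.046),("red_box_mid",.046),("jar_mid",.061),("crate",0)):
        for r in tip_of(c,n)[:3]: print("tip",n,r["score"],r["centre"],to_world(f,r["centre"],z))
        for r in silhouettes(c,n)[:3]:
            m=np.argwhere(r["mask"])[:,::-1].astype(np.float32); zt=.062 if "box" in n else .046
            w=np.array([to_world(f,p,zt)[:2] for p in m],np.float32)
            print("sil",n,r["score"],r["centre"],cv2.minAreaRect(w))
print(get_state())
E
```

```text
top [0.243 0.022 1.309]
tip green_box_mid 0.97 [346.5, 178.0] [ 0.476 -0.048  0.046]
tip green_box_mid 0.9 [367.6, 237.2] [ 0.326 -0.103  0.046]
tip green_box_mid 0.89 [345.1, 123.9] [ 0.619 -0.043  0.046]
sil green_box_mid 0.79 [345.0, 177.1] ((0.4737604558467865, -0.04644003137946129), (0.09661216288805008, 0.059158679097890854), 18.407590866088867)
sil green_box_mid 0.75 [365.4, 235.8] ((0.32736748456954956, -0.09214215725660324), (0.09235796332359314, 0.058381564915180206), 20.768617630004883)
sil green_box_mid 0.73 [346.0, 124.5] ((0.616672933101654, -0.0420578271150589), (0.09521349519491196, 0.05673668533563614), 1.336820363998413)
tip red_box_mid 0.93 [197.5, 149.6] [0.542 0.335 0.046]
sil red_box_mid 0.65 [197.8, 148.2] ((0.5367358326911926, 0.3229290246963501), (0.0636993870139122, 0.09878931939601898), 86.07493591308594)
tip jar_mid 0.82 [243.0, 110.1] [0.645 0.221 0.061]
sil jar_mid 0.81 [243.2, 112.1] ((0.6438928842544556, 0.22644615173339844), (0.06750614941120148, 0.048681266605854034), 28.122920989990234)
tip crate 0.94 [421.0, 164.0] [ 0.527 -0.249  0.   ]
sil crate 
[... 944 characters left out ...]
13739), (0.05159437656402588, 0.14057497680187225), 12.629777908325195)
tip crate 0.71 [289.5, 311.2] [ 0.525 -0.259  0.   ]
sil crate 0.89 [290.3, 308.1] ((0.5285953879356384, -0.26335373520851135), (0.19639943540096283, 0.22728785872459412), 82.5610122680664)
{'clock': 0.9, 'q': array([ 1.182,  0.326, -0.193,  1.052, -0.   ,  1.437]), 'joint_velocities': array([ 0.   , -0.001,  0.001,  0.001, -0.001,  0.   ]), 'tau': array([  0.001, -44.331,  26.276,   0.001,  -0.   ,   0.   ]), 'position': array([0.139, 0.532, 0.231]), 'eef_rot': array([ 2.486,  1.921, -0.   ]), 'contact_force': array([ 0.248, -0.048,  0.299]), 'wrist_torque': array([0.049, 0.035, 0.002]), 'finger_gap': 0.998306919230681}
```

Run:
```python
import cv2
i=cv2.imread("pics/top0.png"); cv2.imwrite("pics/topc.png",cv2.resize(i[60:300,150:480],None,fx=2.4,fy=2.4,interpolation=cv2.INTER_CUBIC))
```

```text
(no output)
```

View pics/topc.png

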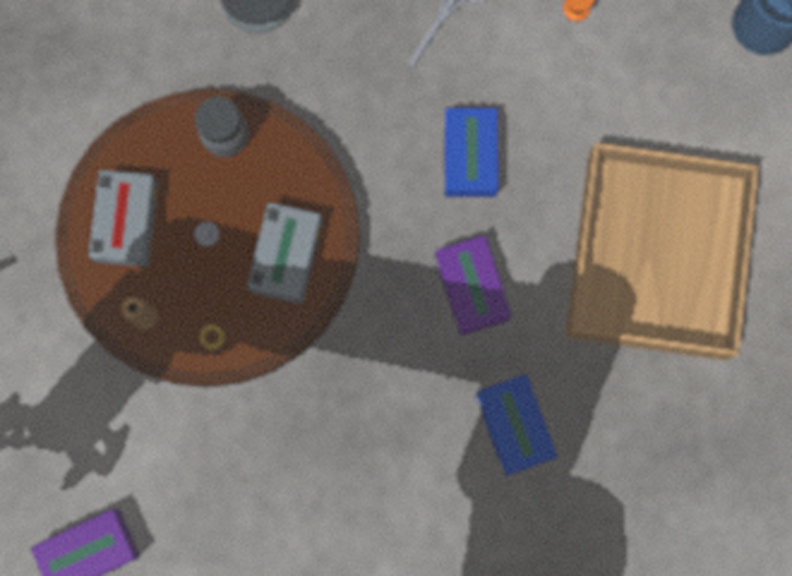

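View pics/scene0.png

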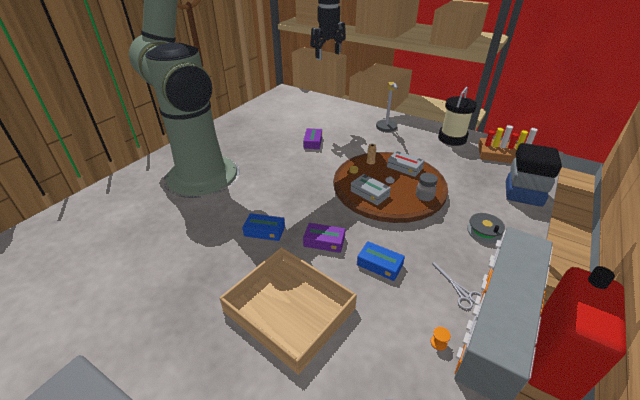

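The top view (crop to full pixels) shows the aluminium boxes on the disc: green at about (269,165) and red at about (201,150). The jar is at (243,110) and the pin at (236,158). These could be mistaken for the green box: blue (347,123), purple (347,179), blue (365,237) and purple (185,288), all on the bench. I choose the silver boxes on the disc. The scene view agrees, with green at about (370,190) and red at (405,162). Next I fit the poses and check them in a close crop.

```bash
cat >> h.py <<'E'
from scipy.optimize import minimize
def hull_px(f,x,y,a,dims,z0):
    c,s=np.cos(a),np.sin(a); P=[]
    for i in(-.5,.5):
        for j in(-.5,.5):
            for k in(0,1):
                u,v=i*dims[0],j*dims[1]; P.append(to_px(f,[x+c*u-s*v,y+s*u+c*v,z0+k*dims[2]]))
    return cv2.convexHull(np.array(P,np.float32))
def fit(f,mask,x,y,a,dims,z0,S=8):
    m=cv2.resize(mask.astype(np.uint8),None,fx=S,fy=S,interpolation=cv2.INTER_NEAREST)
    def cost(p):
        h=np.zeros_like(m); cv2.fillConvexPoly(h,np.int32((hull_px(f,p[0],p[1],p[2],dims,z0)+.5)*S),1)
        return 1-(h&m).sum()/(h|m).sum()
    r=minimize(cost,[x,y,a],method="Nelder-Mead",options=dict(initial_simplex=[[x,y,a],[x+.015,y,a],[x,y+.015,a],[x,y,a+.15]],maxiter=120))
    return r.x,1-r.fun
BOX=(.095,.058,.032)
E
python3 - <<'E'
from h import *
np.set_printoptions(precision=4,suppress=True)
f=frame("top"); img=f["img"]; out=img.copy()
for n,near,d,z0,a in(("green_box_mid",(269,165),BOX,.03,-.22),("red_box_mid",(201,150),BOX,.03,-.09),("crate",(424,162),(.21,.18,.046),0,-.13)):
    for kind,L in(("tip",tip_of("top",n)),("sil",silhouettes("top",n))):
        for r in L:
            if np.hypot(*(np.array(r["centre"])-near))<15:
                if kind=="tip": print(n,"tip",r["score"],to_world(f,r["centre"],z0+.016 if n!="crate" else 0))
                else:
                    w=to_world(f,near,z0+d[2]/2); p,i=fit(f,r["mask"],w[0],w[1],a,d,z0); print(n,"fit",p,i)
                    cv2.polylines(out,[np.int32(np.round(hull_px(f,*p,d,z0)))],1,(255,255,0),1)
    if "box" in n:  # colour fallback
        hsv=cv2.cvtColor(img,cv2.COLOR_RGB2HSV); g=(hsv[...,1]<85).astype(np.uint8)
        roi=np.zeros_like(g); cv2.circle(roi,near,26,1,-1); g&=roi
        nl,lab=cv2.connectedComponents(g,connectivity=4)
        l=max(range(1,nl),key=lambda k:(lab==k).sum()); m=np.zeros_like(g)
        cv2.fillConvexPoly(m,cv2.convexHull(np.argwhere(lab==l)[:,::-1].astype(np.int32)),1)
        w=to_world(f,near,.046); print(n,"colour",m.sum(),*fit(f,m,w[0],w[1],a,d,z0))
save(cv2.resize(out[90:220,160:480],None,fx=2.5,fy=2.5,interpolation=cv2.INTER_CUBIC),"fit")
E
```

```text
green_box_mid tip 0.85 [0.509  0.1521 0.046 ]
green_box_mid fit [ 0.5057  0.1534 -0.2017] 0.9591306592661912
green_box_mid colour 1096 [ 0.5058  0.1523 -0.2269] 0.8717298736809126
red_box_mid tip 0.91 [0.5474 0.3297 0.046 ]
red_box_mid fit [ 0.5397  0.3267 -0.0573] 0.9441928734268137
red_box_mid colour 1114 [ 0.5395  0.3249 -0.0603] 0.9009342129221116
crate tip 0.79 [ 0.5229 -0.2512  0.    ]
```

View pics/fit.png

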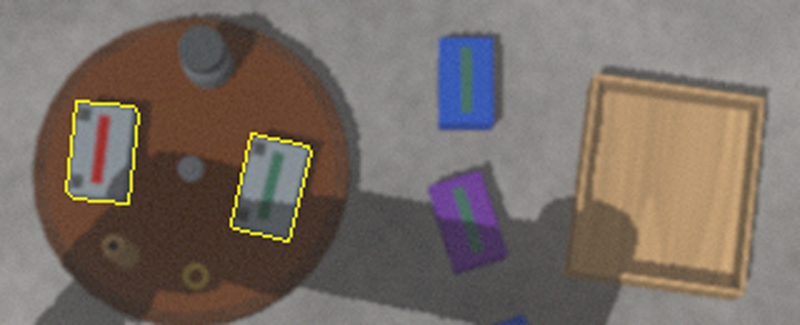

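The outlines fit both silver boxes on the disc well: green at crop (272,187) and red at (103,152). The crate is at about (0.524,-0.252), yaw about -0.13. I'll lift the green one and weigh it.

```bash
cat >> h.py <<'E'
from scipy.spatial.transform import Rotation as Ro
def rv(a,flip=False):
    """tool down, jaws across a box whose long side lies at yaw a"""
    t=a+np.pi/2+(np.pi if flip else 0); x=np.array([np.cos(t),np.sin(t),0]); z=np.array([0,0,-1.])
    return Ro.from_matrix(np.c_[x,np.cross(z,x),z]).as_rotvec()
def best(p,a):
    q0=get_state()["q"]; c=[(np.abs(q-q0).max(),k) for k in(0,1) for q in[ik(p,rv(a,k))] if q is not None]
    return rv(a,min(c)[1])
def fz(n=5):
    v=[]
    for _ in range(n): v.append(get_state()["contact_force"]); sleep(.05)
    return np.mean(v,0)
DZ=-.017  # TCP below box centre
def pick(x,y,a,zc,lift=.15):
    r=best([x,y,lift],a); movep([x,y,lift],r); sleep(.3); f0=fz()
    hit=move_l([x,y,zc+DZ],.15,until_force=12)
    if hit: print("HIT on descent",get_state()["position"]); return None
    grab(60); print("gap",get_state()["finger_gap"])
    move_l([x,y,lift],.12); sleep(.9); f1=fz()
    s=get_state(); print("lifted gap",s["finger_gap"],"f0",f0,"f1",f1,"df",f1-f0,"t",s["clock"]); return (f1-f0)[2]
E
python3 - <<'E'
from h import *
pick(.506,.153,-.205,.046)
f=frame("top"); save(f["img"],"lift_t"); g=frame("scene"); save(cv2.resize(g["img"][60:240,260:500],None,fx=2.5,fy=2.5),"lift_s")
E
```

```text
gap 0.6689238819298878
lifted gap 0.6668729644388356 f0 [0.04393778 0.10175023 0.51113623] f1 [-0.37931253 -0.08362922 -1.65767611] df [-0.42325031 -0.18537945 -2.16881234] t 7.375
```

View pics/lift_s.png

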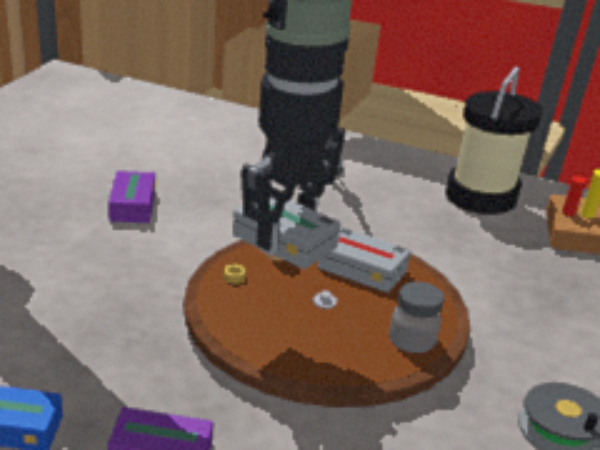

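The picture shows the green box held level and clear of the disc at crop (285,232), with the jar standing at (418,318). The 2.2 N change is nearer the light box, so I'll average for longer. If it still reads light, I'll set the box back and lift red.

Run:
```python
from h import *
f1=fz(20); print("mean fz",f1)
if f1[2]>-3:
    print("slow down", move_l([.506,.153,.046+DZ+.012],.12), move_l([.506,.153,.046+DZ],.04,until_force=6), get_state()["position"])
    let_go(); move_l([.506,.153,.15],.2)
    print("f0",fz()); d=pick(.540,.326,-.058,.046)
    print("red extra",fz(10))
    frame("top");f=grab_frame("top")
    for r in tip_of("top","green_box_mid")[:5]: print(r["score"],to_world(f,r["centre"],.046))
```

```text
mean fz [ 0.24311196  0.01059365 -1.40415766]
slow down False True [0.5068632  0.15310631 0.03016153]
f0 [ 0.21945462 -0.34730318 -0.43572881]
gap 0.6694500533196438
lifted gap 0.6710890689042109 f0 [ 0.07579356  0.40968595 -0.07091568] f1 [-0.04203528  0.22559085 -5.54527519] df [-0.11782885 -0.1840951  -5.47435952] t 16.2
red extra [-0.14793457 -0.23969015 -5.52875769]
0.8 [ 0.47232292 -0.04359089  0.046     ]
0.76 [ 0.61437596 -0.04832292  0.046     ]
0.62 [0.50642462 0.15122925 0.046     ]
0.55 [ 0.32848105 -0.10598008  0.046     ]
```

Red weighs 5.5 N, so it is the heavy one; green at 1.4 N is light. Now I place red in the crate.

```bash
cat >> h.py <<'E'
def place(x,y,a,zc):
    p=get_state()["position"]; move_l([p[0],p[1],.2],.15)
    movep([x,y,.2],best([x,y,.2],a)); sleep(.2)
    print("line",move_l([x,y,zc+DZ+.014],.12,until_force=15))
    print("touch",move_l([x,y,zc+DZ-.003],.025,until_force=4),get_state()["position"],get_state()["contact_force"])
    sleep(.2); let_go(); sleep(.3); move_l([x,y,.2],.15); print("t",get_state()["clock"])
E
python3 - <<'E'
from h import *
place(.524,-.252,-.13,.022)
p=[.45,.05,.25]; movep(p,best(p,-.2))
np.set_printoptions(precision=4,suppress=True)
f=frame("top"); out=f["img"].copy()
for n,near,z0 in(("red_box_mid",to_px(f,[.524,-.252,.03]),.006),("green_box_mid",to_px(f,[.506,.153,.05]),.03)):
    for r in tip_of("top",n):
        if np.hypot(*(np.array(r["centre"])-near))<20: print(n,"tip",to_world(f,r["centre"],z0+.016))
    for r in silhouettes("top",n):
        if np.hypot(*(np.array(r["centre"])-near))<20:
            w=to_world(f,near,z0+.016); P,i=fit(f,r["mask"],w[0],w[1],-.15,BOX,z0); print(n,P,i,r["mask"].sum())
            cv2.polylines(out,[np.int32(np.round(hull_px(f,*P,BOX,z0)))],1,(255,255,0),1)
save(cv2.resize(out[90:250,160:480],None,fx=2.5,fy=2.5,interpolation=cv2.INTER_CUBIC),"placed")
E
```

```text
line False
touch True [ 0.52398736 -0.25201784  0.00639881] [-0.75064415 -0.1969683   4.49604293]
t 24.15
red_box_mid tip [ 0.528  -0.2459  0.022 ]
red_box_mid [ 0.5227 -0.2508 -0.1717] 0.8907223070854247 830
```

View pics/placed.png

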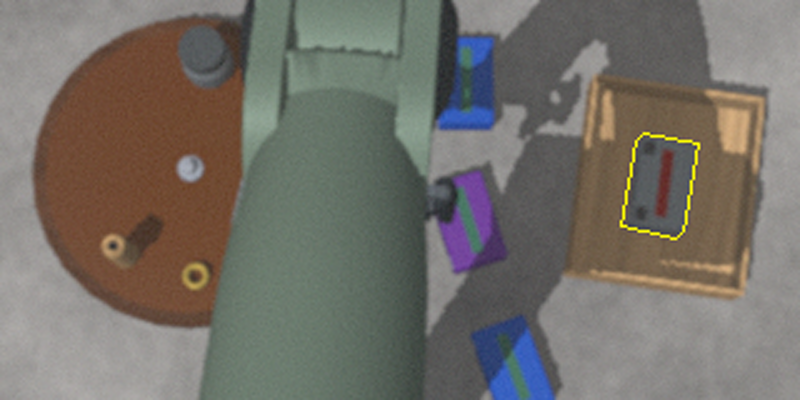

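Red lies in the crate at crop (662,186), where I commanded it, and the jar stands at (205,55). Now I stack the green box on it.

Run:
```python
from h import *
d=pick(.506,.153,-.205,.046)
place(.524,-.252,-.13,.054)
p=[.4,.2,.25]; movep(p,best(p,-.2))
np.set_printoptions(precision=4,suppress=True)
f=frame("top"); out=f["img"][95:235,360:500]
for r in tip_of("top","green_box_mid"): print(r["score"],to_world(f,r["centre"],.054))
g=frame("scene"); o2=g["img"][210:370,210:370]
save(np.hstack([cv2.resize(o,(400,400),interpolation=cv2.INTER_CUBIC) for o in(out,o2)]),"final")
for r in tip_of("scene","green_box_mid"): print("scene",r["score"],to_world(g,r["centre"],.054))
for r in silhouettes("scene","jar_mid")[:1]: print("jar",r["centre"])
```

```text
gap 0.6695125903526796
lifted gap 0.6723713872866088 f0 [ 0.48238556  0.41341457 -0.09756157] f1 [-0.28906166  0.08537566 -1.52945329] df [-0.77144722 -0.32803891 -1.43189172] t 30.4583
line False
touch True [ 0.52403073 -0.2520425   0.03818429] [-1.43184818  0.22985404  3.76709988]
t 36.7
0.93 [ 0.6137 -0.0412  0.054 ]
0.72 [ 0.5286 -0.2539  0.054 ]
0.72 [ 0.4792 -0.0456  0.054 ]
0.72 [ 0.3245 -0.1074  0.054 ]
scene 0.94 [ 0.5267 -0.25    0.054 ]
scene 0.73 [ 0.642  -0.0888  0.054 ]
scene 0.68 [ 0.5092 -0.0778  0.054 ]
scene 0.57 [0.2241 0.2992 0.054 ]
scene 0.55 [ 0.3739 -0.1331  0.054 ]
```

View pics/final.png

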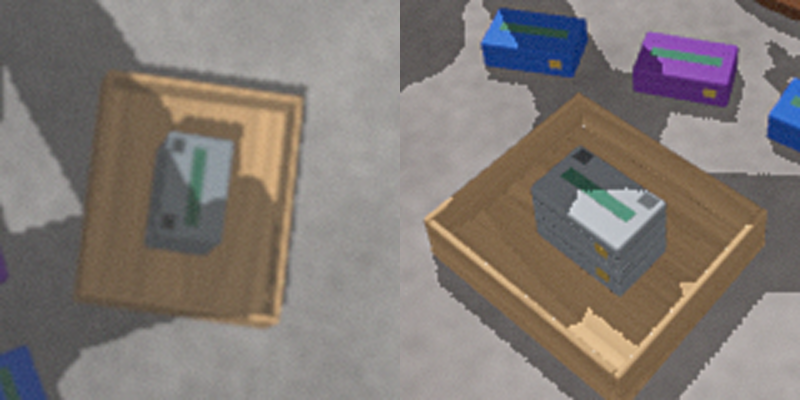

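The stack is square and flat in both views: top crop (190,190), scene crop (600,220). The scene detector didn't report the jar, so I'll check it in the top view and then sign off.

Run:
```python
from h import *
p=[.4,-.1,.3]; movep(p,best(p,-.2)); f=frame("top")
print([(r["score"],r["centre"],r["mask"].sum()) for r in silhouettes("top","jar_mid")[:2]])
g=frame("scene"); print([(r["score"],r["centre"]) for r in silhouettes("scene","jar_mid")[:2]])
print(get_state()["clock"]); sleep(.3); sign_off()
```

```text
[(0.62, [243.3, 112.5], np.int64(396))]
[(0.61, [428.3, 187.0])]
40.0417
the job is handed in; nothing more can be done
```

The crate is packed: the heavy red box is on the floor and the light green box is flat on top of it. I handed in at about 40 s; no verdict is reported.

- **Weighing:** I lifted green first. It read about 1.4 N averaged over a second, so it was the light one, and I set it back on the turntable. Red read about 5.5 N, so it was the heavy one.
- **Placing:** I set red on the crate floor and released it, then picked up green and set it on red. Each descent stopped on a light touch near the expected height.
- **Stack:** Both cameras show the boxes flat, square and let go. The detectors put green's centre within about 5 mm of where I placed red.
- **Jar:** It is at its starting pixels, within about 2 px, in both views. The scene camera missed it once before that, while the arm was probably in the way.
- **Disagreements:** The first quick weighing of green gave 2.2 N, which I put down to sensor noise. The outline fit of red in the crate gave a yaw of -0.17 rad against the commanded -0.13. That fit was partly in shadow, and the difference is well inside the 0.2 rad limit.

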